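# Clamp the circuit board with the L-slot slide lock

## Robot

A 7-joint arm with a two-finger parallel gripper is mounted at the origin on a cart in front of the work surface, level with it; the furniture and walls round the work are solid. World frame = base frame: x ahead of the robot, y to its left, z up, the work surface at z = 0. Lengths are in mm, angles in rad, forces in N, time in s.
With the tool pointing down it reaches from about 400 to 850 mm from the base axis. Payload 10.4 kg.
Tool frame: the origin (TCP) lies midway between the tips of the shut fingers; the grasp point (between the pads) lies 19 mm behind it; z points along the fingers, y is the direction in which the jaws open and shut (so a half turn about z gives the same grasp; the last joint's range is limited). The gripper opens to 85 mm and grips with 20 to 120 N. Pads are 22 mm wide; open, the fingers measure 114 mm over their backs; the gripper's body (76 mm by 85 mm) begins 54 mm behind the grasp point. The pads swing forward as they close: fully open they stand 13 mm farther back than shut.
Start: joints at [-1.369, 0.332, -0.065, 1.46, 0.022, 1.35, -0.088], TCP at [139.304, 609.299, 231.338] pointing down, gripper open.
Joint ranges: [-2.6, 2.6], [-0.5, 2.12], [-1.47, 1.34], [0.16, 2.42], [-1.27, 4.41], [0.06, 2.06], [-2.6, 2.6]. Speed limits (rad/s): [2.22, 2.22, 2.79, 2.79, 3.14, 3.14, 3.14].

## Interface

Orientations are given as a unit quaternion [w, x, y, z].
In Python, from rig import read_state, snapshot, finish_job gives the robot as it stands. The module is installed in compiled form; this text tells all that it offers.
- The arm moves only by the shell command python3 -m handwheel 'ROWS' [FORCE]. ROWS is JSON, a list of rows, each a list of 3 entries, a list of its own where there are three numbers: the finger opening in m, from 0 to 0.0854, then the shift along the tool's x, y, z in m, then the turn about the tool's z in rad. In form: [[jaw, [x, y, z], roll], ...]. A call has 1 to 12 rows; each row shifts and turns the commanded pose from where the row before left it, along the tool's axes as they then stand; what a row does not reach is not made up. A row lasts 1/8 s, in which the tool goes at most 62.5 mm and 10.7 degrees, less where a joint would pass 70% of its speed; a pose out of reach is approached as far as the arm can. A call with a gripper value outside its range is refused whole. The fingers move at their own pace and stop on an object; FORCE is the grip in N (left out, the last holds). Time passes only in rows, so rows that do not move let the fingers close. It gives the time, the measured TCP pose, the force and the opening at its end, in the units of the state.
- read_state(): the state, without advancing time (a new reading comes with each control period).
- snapshot(name): name is "scene" or "top" or "wrist"; returns a dict with "image" (420x560x3 uint8, red, green, blue), "depth" (420x560 float32, mm along the optical axis (not along the pixel's ray), 0 where there is no reading), "fov_y" (degrees; the focal length in pixels is half the picture's height over the tangent of half this angle, whatever the lens; pixels are square), "cx", "cy" (the principal point, pixels), "xyz" and "attitude" of the camera in the world; the wrist camera has in their place "mount" (4x4, takes a point from camera to tool coordinates, whose origin is the TCP and whose axes are the flange's). Camera axes: x right, y up, looking along -z (the intrinsics and any distortion apply to the point x, -y, -z); pixel columns grow to the right and rows downward; lengths in mm; the calibration is good to about 2 mm. A picture is of the moment at which its call begins: read the wrist's pose just before it.
- finish_job(): hands the job in, once; it reports no verdict.
The state is a dict: "clock": time; "qpos": joint angles; "qvel": joint speeds; "tau": joint torques, N m; "ee_pos": TCP position; "eef_rot": TCP orientation; "contact_force": force on the tool from outside, world axes, zero at the start; "torque": the same for the moment, N m; "gripper_width": opening from 0.0 (shut) to 1.0 (fully open).
Only numpy, scipy, OpenCV 4.12 (cv2) and the standard library are available. Lean on these libraries where they do the work, as an engineer would, in place of code of your own. Each camera call takes 0.05 s, during which the arm holds its last target. There are 200 camera calls.

## Task

Clamp the little circuit board in the fixture: push the square upright handle away along the slot until it reaches the corner, so that the jaw brings the board up to its stop, then push it sideways to the left into the short leg, all the way to its end, so that the jaw is locked, and leave it there. Only push with the fingers: never pinch the handle, do not lift the board, and leave the bottle, the roll of tape and the small screwdriver where they are.

Things in the scene. Friction and masses are not known exactly. Their poses are not given: they have to be found in the camera images.
- fixture: Board-clamping fixture, screwed down (cannot move): grey base plate 240 x 130 x 8 mm under a bright metal cover with an L slot. Origin on the bench top (z = 0) straight below the slot's corner; x along the long leg towards the board, away from the robot apart from its yaw; y left, z up. Base plate x -85 to +155, y -55 to +75 mm; cover x -85 to +22, y -45 to +65 mm, its top at z = 22 mm.
- corner (a point): Point on the cover's top (22 mm above the bench) at the corner of the L slot. In fixture axes the long leg's centre line runs from (-60, 0) mm to this corner, the short leg's from it to (0, +35) mm. Slot 16 mm wide, pin 12 mm thick. The slot's walls are solid: the pin can turn left only in the last 3 mm of the long leg.
- slot_end (a point): Point on the cover's top surface where the pin's axis stands when the short leg is pushed fully home: 35 mm left of the corner (fixture +y).
- handle (a point): Centre of the handle: dark upright square block on the pin, 21 x 21 mm over its faces, sides parallel to fixture x and y, spanning 26 to 64 mm above the bench (4 mm clear of the cover); this point is 45 mm above the bench on the pin's axis. It cannot be lifted or turned, slides only along the slot, stays where it is left, and takes about 2.5 N (long leg) or 2 N (short leg) to push.
- jaw (a joint): Travel in m of jaw and handle along the long leg, in fixture +x: 0 = near end, 0.060 = end stop at the corner. The jaw's bar (top 26 mm above the bench) stands beyond the cover; its rubber face is at fixture x = 45 mm plus the travel, so at 0.060 it has pushed the board to within about 2 mm of the far stop.
- pin (a joint): Travel in m of the handle along the short leg, in fixture +y (left): 0 = in the long leg, 0.035 = end stop, fully locked.
- face_near: Rubber face of the handle block towards the robot (fixture -x), 14 mm wide, 34 mm tall, outer surface 10.5 mm from the pin's axis; origin at the pad's centre, 9 mm from the axis, axes as the fixture's. Push here to go along the long leg.
- face_far: The same on the far side of the handle (fixture +x).
- face_left: The same on the left side of the handle (fixture +y).
- face_right: The same on the right side of the handle (fixture -y). Push here to go along the short leg.
- board: Green circuit board, loose, 34 (x) x 52 (y) x 18 (z) mm, about 20 g, lying in the fixture in front of the jaw on two 2 mm ledges between side guides (top 16 mm above the bench); far stop at fixture x = 140.5 mm (top 22 mm). Origin at the centre of its underside, 8 mm above the bench. The jaw moves it; it need not be touched.
- flux_bottle: Small brown dropper bottle, 32 mm across, 102 mm tall, standing loose on the bench left of the fixture; origin at the centre of its foot. Bystander.
- tape_roll: Black roll of tape lying flat on the bench right of the fixture, 55 mm across, 19 mm tall; origin at the centre of its underside. Bystander.
- driver_small: Small screwdriver lying on the bench right of the fixture's far half, 131 mm long, 14 mm thick; origin at the centre of its underside. Bystander.
Not all that is in view belongs to the job. What is meant by the board is not brown or purple, and is the smaller of those in its own colour.

How it is judged (in metres and radians):
On the way, in this order (a step that is already met when the one before it is completed fails the run):
1. the handle has been pushed along the long leg to the corner (value of joint jaw above 0.055 m), for 0.1 s.
2. the handle has been pushed to the end of the short leg (value of joint pin above 0.031 m), for 0.1 s.
At the end, for the whole second after the job is handed in: The handle rests in the short leg within 4 mm of its end (jaw travel above 55 mm, sideways travel above 31 mm), and the board lies flat and still between jaw and far stop (its centre more than 116 mm beyond the slot corner, underside less than 12 mm above the bench) (value of joint jaw above 0.055 m and value of joint pin above 0.031 m and x of board in the frame of fixture above 0.116 m and z of board in the frame of fixture below 0.012 m and angle between board's own z axis and vertical below 0.15 rad and linear speed of board below 0.02 m/s); the robot touches nothing.
It fails at once if the handle is pinched between the fingers (near and far face pressed at once) (contact force between the fingers and face_near above 1.5 N and contact force between the fingers and face_far above 1.5 N).
It fails at once if the handle is pinched between the fingers (left and right face pressed at once) (contact force between the fingers and face_left above 1.5 N and contact force between the fingers and face_right above 1.5 N).
It fails at once if the board is lifted out of its nest (z of board in the frame of fixture above 0.02 m).
It fails at once if a bystander is moved by more than 2 cm (distance of any of flux_bottle, tape_roll, driver_small from where it was at the start of the episode above 0.02 m).
It fails at once if the bottle is knocked over (angle between flux_bottle's own z axis and vertical above 0.5 rad).
It also fails if it takes over 37 s, if anything falls off the work surface, if the arm or the gripper's body presses on something with over 40 N, if the wrist force passes 120 N, or if a joint passes its speed limit or range.

## Working session

There is one attempt and no reset: what is moved stays moved. The work goes in short steps, Python scripts to look and compute and a shell command to move; the robot and the scene stay as the last step left them, time stands still between calls to the robot, and variables do not carry over. Pictures are saved under pics/ and viewed, about 8 in all and at most 12, crops included, and the job is handed in when it is done.

```bash
mkdir -p pics; cat > h.py <<'E'
import numpy as np, cv2, pickle
from rig import read_state, snapshot
from scipy.spatial.transform import Rotation as R
def q2R(q): return R.from_quat([q[1],q[2],q[3],q[0]]).as_matrix()
def snap(n,f):
    s=read_state(); d=snapshot(n); d['state']=s
    cv2.imwrite(f'pics/{f}.png',d['image'][:,:,::-1]); pickle.dump(d,open(f'{f}.pkl','wb')); return d
def cloud(d):
    h,w=d['depth'].shape; f=h/2/np.tan(np.radians(d['fov_y'])/2)
    v,u=np.mgrid[:h,:w]; z=d['depth']
    P=np.stack([(u-d['cx'])/f*z,-(v-d['cy'])/f*z,-z],-1)
    if 'mount' in d:
        M=np.array(d['mount']); P=P@M[:3,:3].T+M[:3,3]; s=d['state']
        A=q2R(s['eef_rot']); t=np.array(s['ee_pos'])
    else:
        a=np.array(d['attitude']); A=q2R(a) if a.size==4 else a; t=np.array(d['xyz'])
    return P@A.T+t
E
python3 - <<'E'
from h import *
print(read_state())
for n in ['top','scene']:
    d=snap(n,n+'0'); print({k:v for k,v in d.items() if k not in('image','depth','state')})
a=np.hstack([cv2.imread('pics/top0.png'),cv2.imread('pics/scene0.png')])
E
```

```text
{'clock': 0.0, 'qpos': array([-1.36858686,  0.33286662, -0.0647217 ,  1.46095947,  0.0216138 ,
        1.34989504, -0.08852492]), 'qvel': array([-0.00093675, -0.00087891,  0.00037532, -0.00176469, -0.00083549,
        0.00038807,  0.00023459]), 'tau': array([ 2.80133299e-04, -6.25454378e+01,  4.92044259e-02, -3.91588140e+01,
        1.61361817e-02,  1.02210831e-02, -3.92847960e-05]), 'ee_pos': array([139.23766224, 608.90070621, 230.51060584]), 'eef_rot': array([-4.36504964e-05,  1.12158212e-01,  9.93690104e-01, -7.14785520e-04]), 'contact_force': array([0.69415282, 1.07328813, 0.309997  ]), 'torque': array([0.02528522, 0.00480788, 0.03195524]), 'gripper_width': 1.000375359150123}
{'fov_y': 54.7516728083338, 'cx': 278.7880937442826, 'cy': 203.81529767934612, 'xyz': array([ 397.17250777, -122.1330104 ,  883.90915875]), 'attitude': array([-0.6958075 , -0.07750643,  0.07719253,  0.70984928])}
{'fov_y': 44.481699568513704, 'cx': 283.7003961529032, 'cy': 214.2727256290537, 'xyz': array([ 151.33713961, -517.66710035,  828.40747171]), 'attitude': array([ 0.86716171,  0.29458162, -0.12880176, -0.38034503])}
```

View pics/top0.png

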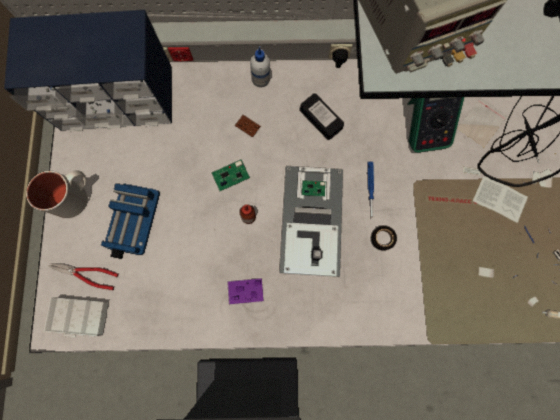

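View pics/scene0.png

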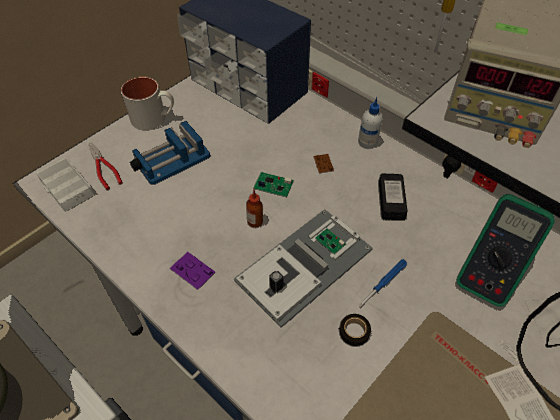

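The top picture shows the fixture at about (312,220), with the handle at (318,254), the slot corner near (317,236), the bottle at (248,212), the tape at (384,237) and the screwdriver at (370,190). The board in the nest is at (314,187).

```bash
python3 - <<'E'
from h import *
for n,roi in [('top0',(slice(150,285),slice(270,355))),('scene0',(slice(200,330),slice(225,380)))]:
    d=pickle.load(open(n+'.pkl','rb')); P=cloud(d)[roi].reshape(-1,3); I=d['image'][roi].reshape(-1,3).astype(int)
    print(n,'bench z',np.median(P[P[:,2]<5][:,2]) )
    H=P[(P[:,2]>58)&(P[:,2]<70)]; print('handle top',len(H),H.mean(0),H.min(0),H.max(0))
    c=(P[:,2]>18)&(P[:,2]<26)&(I.min(1)>130); C=P[c]; r=cv2.minAreaRect(C[:,:2].astype(np.float32)); print('cover',len(C),r,C[:,2].mean())
    b=(P[:,2]>4)&(P[:,2]<30); r=cv2.minAreaRect(P[b][:,:2].astype(np.float32)); print('base',r, cv2.boxPoints(r))
    g=(I[:,1]>I[:,0]+25)&(I[:,1]>I[:,2]+10); print('board',g.sum(),P[g].mean(0))
d=pickle.load(open('top0.pkl','rb'));P=cloud(d)
for n,(u,v) in dict(bottle=(248,212),tape=(395,238),driver=(370,180),supply=(395,92),corner=(317,237),send=(301,235)).items(): print(n,P[v,u])
E
```

```text
top0 bench z 0.7863571347220386
handle top 93 [ 475.81390102 -197.49624184   64.24739292] [ 466.48949514 -206.75105114   59.30582183] [ 486.86550323 -188.44521734   68.32345372]
cover 2252 ((554.576904296875, -194.40460205078125), (110.13734436035156, 234.77481079101562), 85.44960021972656) 22.60621551079801
base ((566.194091796875, -198.8291015625), (190.0829315185547, 298.4281311035156), 89.1535415649414) [[ 415.59225 -291.65585]
 [ 713.9878  -296.0645 ]
 [ 716.7959  -106.00235]
 [ 418.4004  -101.59369]]
board 264 [ 623.21267965 -198.79590781   19.60068156]
scene0 bench z -0.24709581814533976
handle top 206 [ 504.38949714 -151.97741328   62.76216362] [ 464.42516869 -211.38060979   58.11238292] [576.31563117 -48.25481258  69.6516702 ]
cover 2408 ((553.9839477539062, -195.20257568359375), (110.60750579833984, 233.7772979736328), 85.53057098388672) 21.71315068365397
base ((564.2304077148438, -183.96713256835938), (299.1007385253906, 305.9761047363281), 39.06233596801758) [[ 351.7026   -159.41939 ]
 [ 544.5182   -396.99783 ]
 [ 776.7582   -208.51488 ]
 [ 583.9426     29.063568]]
board 285 [ 622.78819544 -202.56603671   14.76855668]
bottle [560.74758687 -60.9166785   79.19463035]
tape [ 509.86774231 -371.39694038   18.28436309]
driver [ 640.90249799 -327.47517404   14.88765918]
supply [ 698.96575107 -306.44618607  308.49468312]
corner [ 515.19168187 -204.12947738   19.65064706]
send [ 520.41682891 -170.06397131   18.10250094]
```

```bash
cat >> h.py <<'E'
O=np.array([521.5,-202.2]); PSI=np.radians(-4.5)
def fix(p,O=O,psi=PSI):
    c,s=np.cos(psi),np.sin(psi); d=np.asarray(p)[...,:2]-O
    return np.stack([d[...,0]*c+d[...,1]*s,-d[...,0]*s+d[...,1]*c],-1)
def st():
    s=read_state(); A=q2R(s['eef_rot']); p=np.array(s['ee_pos'])
    print('t',s['clock'],'fix',fix(p).round(1),'z',p[2].round(1),'toolx yaw',np.degrees(np.arctan2(A[1,0],A[0,0])).round(2),'toolz',A[:,2].round(3),'F',s['contact_force'].round(1),'w',round(s['gripper_width'],3))
E
python3 -m handwheel '[[0.0,[0,0,0],-0.146],[0.0,[-0.035,-0.039,0],0],[0.0,[-0.035,-0.039,0],0],[0.0,[-0.035,-0.039,0],0],[0.0,[-0.035,-0.039,0],0],[0.0,[-0.035,-0.039,0],0],[0.0,[-0.035,-0.039,0],0],[0.0,[-0.035,-0.039,0],0],[0.0,[-0.035,-0.039,0],0],[0.0,[-0.035,-0.039,0],0],[0.0,[-0.035,-0.039,0],0]]' 20; python3 -c "from h import *;st()"
```

```text
clock: 1.48
ee_pos: [458.2, 191.4, 231.2]
eef_rot: [-0.0, 0.039, 0.999, 0.0]
contact_force: [0.1, 0.6, -0.7]
gripper_width: 0.007
t 1.475 fix [-94.  387.4] z 231.2 toolx yaw 175.49 toolz [-0.  0. -1.] F [ 0.1  0.6 -0.7] w 0.007
```

```bash
python3 -m handwheel '[[0.0,[0,-0.048,0],0],[0.0,[0,-0.048,0],0],[0.0,[0,-0.048,0],0],[0.0,[0,-0.048,0],0],[0.0,[0,-0.048,0],0],[0.0,[0,-0.048,0],0],[0.0,[0,-0.048,0],0],[0.0,[0,-0.048,0],0],[0.0,[0,0,0],0],[0.0,[0,0,0],0]]'; python3 - <<'E'
from h import *
st(); d=snap('wrist','w0'); P=cloud(d).reshape(-1,3); I=d['image'].reshape(-1,3).astype(int)
print(np.array(d['mount']).round(2))
H=P[(P[:,2]>58)&(P[:,2]<70)&(abs(fix(P)).max(1)<90)]
if len(H): r=cv2.minAreaRect(H[:,:2].astype(np.float32)); print('handle',len(H),r,fix(np.array(r[0])))
E
```

```text
clock: 2.72
ee_pos: [427.2, -189.3, 231.0]
eef_rot: [-0.0, 0.039, 0.999, 0.0]
contact_force: [1.0, -0.4, -0.1]
gripper_width: -0.002
t 2.725 fix [-95.    5.5] z 231.0 toolx yaw 175.49 toolz [-0.001  0.    -1.   ] F [ 1.  -0.4 -0.1] w -0.002
[[ 0.0000e+00  9.5000e-01  3.3000e-01  8.4170e+01]
 [ 1.0000e+00 -0.0000e+00 -0.0000e+00 -8.0000e-02]
 [ 0.0000e+00  3.3000e-01 -9.5000e-01 -1.4338e+02]
 [ 0.0000e+00  0.0000e+00  0.0000e+00  1.0000e+00]]
handle 360 ((474.181396484375, -198.46633911132812), (20.081052780151367, 21.604736328125), 85.799560546875) [-4.74656757e+01  9.57641526e-03]
```

View pics/w0.png

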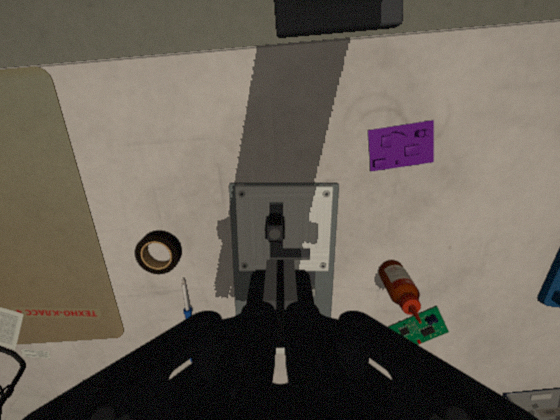

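The wrist picture shows the handle at (275,228). Its measured centre is (-47.5, 0) mm in fixture axes, size 20 x 21.6 mm, which agrees with the top view. Next I descend on the near side.

```bash
python3 -m handwheel '[[0.0,[0,-0.0055,0.049],0],[0.0,[0,0,0.049],0],[0.0,[0,0,0.049],0],[0.0,[0,0,0.047],0],[0.0,[0,0,0],0],[0.0,[-0.01,0,0],0],[0.0,[-0.01,0,0],0],[0.0,[0,0,0],0]]'; python3 -c "from h import *;st()"
```

```text
clock: 3.78
ee_pos: [448.8, -196.9, 38.6]
eef_rot: [0.001, 0.039, 0.999, -0.0]
contact_force: [0.1, -1.0, 0.2]
gripper_width: -0.003
t 3.775 fix [-72.9  -0.4] z 38.6 toolx yaw 175.55 toolz [ 0.003 -0.    -1.   ] F [ 0.1 -1.   0.2] w -0.003
```

```bash
python3 -m handwheel '[[0.0,[-0.005,0,0.001],0],[0.0,[-0.005,0,0.001],0],[0.0,[-0.005,0,0.001],0],[0.0,[-0.005,0,0],0],[0.0,[-0.005,0,0],0],[0.0,[-0.005,0,0],0],[0.0,[-0.005,0,0],0],[0.0,[-0.005,0,0],0],[0.0,[0,0,0],0],[0.0,[0,0,0],0]]'; python3 -c "from h import *;st()"
```

```text
clock: 5.03
ee_pos: [487.4, -200.1, 34.6]
eef_rot: [0.001, 0.039, 0.999, -0.0]
contact_force: [0.3, -0.5, -0.1]
gripper_width: 0.001
t 5.025 fix [-34.1  -0.5] z 34.6 toolx yaw 175.5 toolz [ 0.001 -0.    -1.   ] F [ 0.3 -0.5 -0.1] w 0.001
```

```bash
python3 - <<'E'
from h import *
st()
d=snap('scene','s1'); 
cv2.imwrite('pics/s1c.png',cv2.resize(d['image'][190:340,215:385,::-1],None,fx=4,fy=4,interpolation=cv2.INTER_CUBIC))
E
```

```text
t 5.025 fix [-34.1  -0.5] z 34.6 toolx yaw 175.5 toolz [ 0.001 -0.    -1.   ] F [ 0.3 -0.5 -0.1] w 0.001
```

View pics/s1c.png

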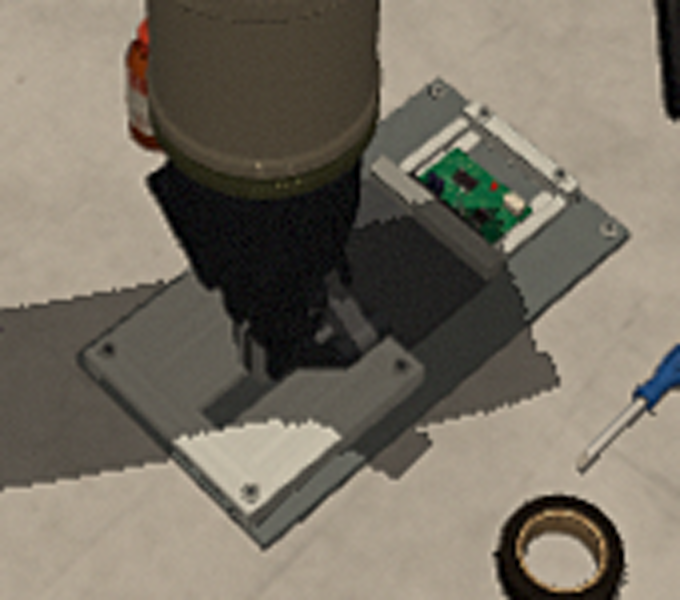

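The handle and jaw have moved: the bar at crop (440,215) now stands right at the board. I keep pushing towards the corner.

```bash
python3 -m handwheel '[[0.0,[-0.004,0,0],0],[0.0,[-0.004,0,0],0],[0.0,[-0.003,0,0],0]]'; python3 -c "from h import *;st()"; python3 -m handwheel '[[0.0,[-0.002,0,0],0],[0.0,[-0.002,0,0],0]]'; python3 -c "from h import *;st()"
```

```text
clock: 5.45
ee_pos: [497.9, -201.0, 34.3]
eef_rot: [-0.0, 0.039, 0.999, 0.0]
contact_force: [-3.8, -0.0, 2.0]
gripper_width: 0.001
t 5.45 fix [-23.6  -0.6] z 34.3 toolx yaw 175.48 toolz [-0.  0. -1.] F [-3.8 -0.   2. ] w 0.001
clock: 5.7
ee_pos: [499.3, -201.1, 33.8]
eef_rot: [-0.002, 0.04, 0.999, 0.001]
contact_force: [-18.1, 2.3, 14.4]
gripper_width: -0.001
t 5.7 fix [-22.2  -0.7] z 33.8 toolx yaw 175.45 toolz [-0.005  0.002 -1.   ] F [-18.1   2.3  14.4] w -0.001
```

The end stop is reached: 18 N at TCP x -22, against the expected -21.5. I back off and go round to the right face.

```bash
python3 -m handwheel '[[0.0,[0.01,0,0],0],[0.0,[0.012,0,0],0],[0.0,[0,-0.022,0],0],[0.0,[0,-0.022,0],0],[0.0,[0,0,0],0],[0.0,[-0.02,0,0],0],[0.0,[-0.02,0,0],0],[0.0,[0,0,0],0],[0.0,[0,0,0],0]]'; python3 - <<'E'
from h import *
st()
d=snap('scene','s2'); P=cloud(d)[200:330,225:380].reshape(-1,3); f=fix(P)
m=(P[:,2]>60)&(P[:,2]<67)&(abs(f[:,0])<25)&(abs(f[:,1])<20);print(m.sum(),f[m].min(0),f[m].max(0))
cv2.imwrite('pics/s2c.png',cv2.resize(d['image'][190:340,215:385,::-1],None,fx=4,fy=4,interpolation=cv2.INTER_CUBIC))
E
```

```text
clock: 6.82
ee_pos: [515.3, -246.1, 34.1]
eef_rot: [-0.0, 0.039, 0.999, 0.0]
contact_force: [0.4, -0.1, 0.5]
gripper_width: -0.002
t 6.825 fix [ -2.8 -44.2] z 34.1 toolx yaw 175.49 toolz [-0.001  0.    -1.   ] F [ 0.4 -0.1  0.5] w -0.002
41 [-12.14439475 -11.37964485] [5.40163382 8.77978559]
```

View pics/s2c.png

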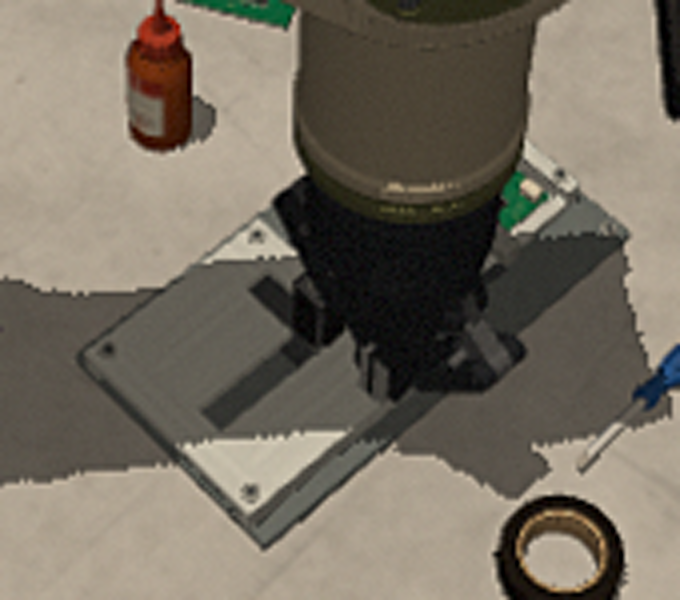

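The handle stands at the corner (crop 318,310), and the shut fingers are to its right, at the right height. Now I push left.

```bash
python3 -m handwheel '[[0.0,[-0.002,0.005,0],0],[0.0,[0,0.005,0],0],[0.0,[0,0.005,0],0],[0.0,[0,0.005,0],0],[0.0,[0,0.005,0],0],[0.0,[0,0.005,0],0],[0.0,[0,0.005,0],0],[0.0,[0,0.005,0],0],[0.0,[0,0.004,0],0],[0.0,[0,0.003,0],0]]'; python3 -c "from h import *;st()"
```

```text
clock: 8.12
ee_pos: [521.8, -199.5, 34.3]
eef_rot: [-0.0, 0.039, 0.999, 0.0]
contact_force: [0.3, -2.1, -0.3]
gripper_width: 0.001
t 8.125 fix [0.1 2.7] z 34.3 toolx yaw 175.5 toolz [-0.  0. -1.] F [ 0.3 -2.1 -0.3] w 0.001
```

```bash
python3 -m handwheel '[[0.0,[0,0.003,0],0],[0.0,[0,0.003,0],0],[0.0,[0,0,0],0]]'; python3 -c "from h import *;st()"; python3 -m handwheel '[[0.0,[0,0.002,0],0],[0.0,[0,0.002,0],0]]'; python3 -c "from h import *;st()"
```

```text
clock: 8.5
ee_pos: [522.3, -193.3, 34.3]
eef_rot: [-0.0, 0.039, 0.999, 0.0]
contact_force: [-0.2, -0.8, -0.3]
gripper_width: 0.0
t 8.5 fix [0.1 8.9] z 34.3 toolx yaw 175.51 toolz [-0.     0.001 -1.   ] F [-0.2 -0.8 -0.3] w 0.0
clock: 8.75
ee_pos: [522.5, -191.3, 34.4]
eef_rot: [0.0, 0.04, 0.999, -0.001]
contact_force: [1.0, -10.8, -2.9]
gripper_width: 0.001
t 8.75 fix [ 0.1 11. ] z 34.4 toolx yaw 175.43 toolz [ 0.    -0.002 -1.   ] F [  1.  -10.8  -2.9] w 0.001
```

The short leg's end stop is felt: 11 N at y +11, against the expected +10. I back off, lift and check.

```bash
python3 -m handwheel '[[0.0,[0,-0.01,0],0],[0.0,[0,-0.02,0],0],[0.0,[0,0,-0.045],0],[0.0,[0,0,-0.045],0],[0.0,[0.04,0,-0.045],0],[0.0,[0.045,0,-0.04],0],[0.0,[0.045,0,0],0],[0.0,[0,0,0],0],[0.0,[0,0,0],0]]'; python3 - <<'E'
from h import *
st()
for n,r in [('scene',(slice(190,340),slice(215,385))),('top',(slice(150,285),slice(270,355)))]:
    d=snap(n,n+'9'); P=cloud(d)[r].reshape(-1,3); I=d['image'][r].reshape(-1,3).astype(int); f=fix(P)
    m=(P[:,2]>60)&(P[:,2]<67)&(abs(f[:,0])<25)&(abs(f[:,1]-20)<45); print(n,m.sum(),f[m].mean(0) if m.any() else '')
    g=(I[:,1]>I[:,0]+25)&(I[:,1]>I[:,2]+10)&(P[:,2]<40); print('board',g.sum(),f[g].mean(0),P[g].mean(0)[2])
cv2.imwrite('pics/s9c.png',cv2.resize(cv2.imread('pics/scene9.png')[190:340,215:385],None,fx=4,fy=4,interpolation=cv2.INTER_CUBIC))
E
```

```text
clock: 9.88
ee_pos: [391.1, -209.2, 209.5]
eef_rot: [0.001, 0.039, 0.999, 0.001]
contact_force: [0.6, 0.4, -0.1]
gripper_width: 0.003
t 9.875 fix [-129.4  -17.2] z 209.5 toolx yaw 175.52 toolz [ 0.001  0.001 -1.   ] F [ 0.6  0.4 -0.1] w 0.003
scene 103 [-2.0044873 32.8535053]
board 306 [122.55776719  58.68325052] 8.864446556012314
top 88 [-0.25868283 35.4907322 ]
board 236 [122.11127014  10.67467644] 13.306186803633555
```

View pics/s9c.png

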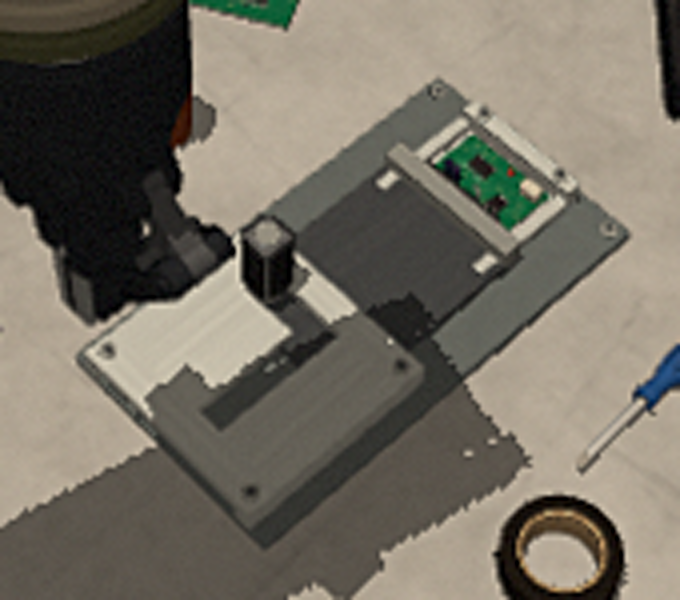

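The handle is at the end of the short leg (crop 268,258; top view y = 35.5 mm). The board lies flat between jaw and stop (crop 500,180; x about 122 mm), and the robot is clear of everything.

```bash
python3 -c "from rig import finish_job; print(finish_job())"
```

```text
the job is handed in; nothing more can be done
None
```

The clamping job is done and handed in at about 10 s on the robot's clock. With the fingers shut, I pushed the handle along the long leg to the corner stop (18 N felt). I then went round to its right face and pushed it left to the end of the short leg (11 N felt). After that I backed off and lifted clear.

**Handle:** it stands at fixture (-0.3, 35.5) mm in the top view and (-2.0, 32.9) mm in the scene view. The scene view is about 2 mm lower, but its sampled points include the handle's side. Both readings are above the 31 mm limit.

**Board:** its centre is at x of about 122 mm in both views, past the 116 mm limit, and it lies flat in the picture. The scene view's y for the board (59 mm) is wrong because the crop also took in part of the other green board; the top view gives 10.7 mm.

**Bystanders:** the tape roll and screwdriver look unmoved in the last picture. The bottle was seen standing in place before the sideways push. It was mostly hidden behind the gripper in the last picture, but the fingers and gripper stayed well away from it. I did not re-measure any of the three at the end.

**Robot:** it touches nothing; the final wrist force is below 1 N.

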